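# Top up the egg cooker and wind its timer

## Task

Stand a spare egg from the bamboo tray upright in each empty pocket of the egg cooker, leaving the eggs already in the cooker and the surplus egg in the tray where they are. Then wind the cooker's timer knob clockwise all the way to its stop, letting go and taking a fresh grip as needed. The eggs are raw: hold them lightly and set them down, don't drop them, and leave the other things on the counter alone.

Things in the scene. Friction and masses are not known exactly. Their poses are not given: they have to be found in the camera images.
- egg0: Brown egg, 44 mm wide, 57 mm tall, about 60 g, standing blunt end down; at the start it stands in one of the cooker's pockets. Origin at its lowest point, z axis along the egg; it is widest 26 mm above the origin. It may lean a few degrees. Raw and fragile: it cracks if squeezed with more than 30 N a finger or if it falls free for more than about 3 cm.
- egg1: Brown egg, 44 mm wide, 57 mm tall, about 60 g, standing blunt end down; at the start it stands in one of the cooker's pockets. Origin at its lowest point, z axis along the egg; it is widest 26 mm above the origin. It may lean a few degrees. Raw and fragile: it cracks if squeezed with more than 30 N a finger or if it falls free for more than about 3 cm.
- egg2: Brown egg, 44 mm wide, 57 mm tall, about 60 g, standing blunt end down; at the start it stands in one of the cooker's pockets. Origin at its lowest point, z axis along the egg; it is widest 26 mm above the origin. It may lean a few degrees. Raw and fragile: it cracks if squeezed with more than 30 N a finger or if it falls free for more than about 3 cm.
- egg3: Brown egg, 44 mm wide, 57 mm tall, about 60 g, standing blunt end down; at the start it stands in one of the cooker's pockets. Origin at its lowest point, z axis along the egg; it is widest 26 mm above the origin. It may lean a few degrees. Raw and fragile: it cracks if squeezed with more than 30 N a finger or if it falls free for more than about 3 cm.
- egg4: Brown egg, 44 mm wide, 57 mm tall, about 60 g, standing blunt end down; a spare: at the start it stands in one of the tray's wells. Origin at its lowest point, z axis along the egg; it is widest 26 mm above the origin. It may lean a few degrees. Raw and fragile: it cracks if squeezed with more than 30 N a finger or if it falls free for more than about 3 cm.
- egg5: Brown egg, 44 mm wide, 57 mm tall, about 60 g, standing blunt end down; a spare: at the start it stands in one of the tray's wells. Origin at its lowest point, z axis along the egg; it is widest 26 mm above the origin. It may lean a few degrees. Raw and fragile: it cracks if squeezed with more than 30 N a finger or if it falls free for more than about 3 cm.
- egg6: Brown egg, 44 mm wide, 57 mm tall, about 60 g, standing blunt end down; a spare: at the start it stands in one of the tray's wells. Origin at its lowest point, z axis along the egg; it is widest 26 mm above the origin. It may lean a few degrees. Raw and fragile: it cracks if squeezed with more than 30 N a finger or if it falls free for more than about 3 cm.
- pocket0 (a point): Middle of the floor of one of the egg cooker's six round pockets: 38 mm wide, 12 mm deep, with a bright metal floor; its mouth is level with the cooker's black top, 70 mm above the counter. Axes are the cooker's. In the cooker's frame it lies at x -40, y -20 mm; pockets are 80 mm apart along the cooker's x and 60 mm along its y. Four pockets start full, two empty; which varies.
- pocket1 (a point): Middle of the floor of one of the egg cooker's six round pockets: 38 mm wide, 12 mm deep, with a bright metal floor; its mouth is level with the cooker's black top, 70 mm above the counter. Axes are the cooker's. In the cooker's frame it lies at x +40, y -20 mm; pockets are 80 mm apart along the cooker's x and 60 mm along its y. Four pockets start full, two empty; which varies.
- pocket2 (a point): Middle of the floor of one of the egg cooker's six round pockets: 38 mm wide, 12 mm deep, with a bright metal floor; its mouth is level with the cooker's black top, 70 mm above the counter. Axes are the cooker's. In the cooker's frame it lies at x -40, y +40 mm; pockets are 80 mm apart along the cooker's x and 60 mm along its y. Four pockets start full, two empty; which varies.
- pocket3 (a point): Middle of the floor of one of the egg cooker's six round pockets: 38 mm wide, 12 mm deep, with a bright metal floor; its mouth is level with the cooker's black top, 70 mm above the counter. Axes are the cooker's. In the cooker's frame it lies at x +40, y +40 mm; pockets are 80 mm apart along the cooker's x and 60 mm along its y. Four pockets start full, two empty; which varies.
- pocket4 (a point): Middle of the floor of one of the egg cooker's six round pockets: 38 mm wide, 12 mm deep, with a bright metal floor; its mouth is level with the cooker's black top, 70 mm above the counter. Axes are the cooker's. In the cooker's frame it lies at x -40, y +100 mm; pockets are 80 mm apart along the cooker's x and 60 mm along its y. Four pockets start full, two empty; which varies.
- pocket5 (a point): Middle of the floor of one of the egg cooker's six round pockets: 38 mm wide, 12 mm deep, with a bright metal floor; its mouth is level with the cooker's black top, 70 mm above the counter. Axes are the cooker's. In the cooker's frame it lies at x +40, y +100 mm; pockets are 80 mm apart along the cooker's x and 60 mm along its y. Four pockets start full, two empty; which varies.
- cooker: Six-egg cooker fixed to the counter: steel base with a flat black top, 180 mm (its x) by 305 mm (its y), top 70 mm above the counter. Origin on the counter, 12 mm to the +y side of its middle; it turns by up to 0.25 rad. The timer knob stands at its -y end, at x 0, y -108 mm.
- timer (a joint): Angle of the white timer knob, rad: 0 run down, 2.6 fully wound at a firm stop; grows clockwise seen from above. Starts somewhere from 0 to 0.4. Winds against a light spring (0.05 to 0.08 N m) and friction keeps it where it is left.
- timer_grip (a point): On the timer knob's vertical axis, 102 mm above the counter, at the height to grip: the knob is a 23 mm radius disc, 8 mm tall, lying 2 mm above the cooker's black top, with a grip bar on it 46 mm long, 14 mm wide and 30 mm tall (its top is 8 mm above this point). The point's x axis runs along the bar and turns with the knob.
- tray: Bamboo egg tray on the counter, fixed, 150 mm (x) by 130 mm (y), 22 mm tall, with four round wells 38 mm wide and 12 mm deep at x +-40, y +-30 mm; three of them hold spare eggs. Origin under its centre.
- salt: White ceramic salt shaker, 42 mm wide, 78 mm tall, loose, to be left alone. Origin under its centre.
- pepper: Grey pepper shaker, 42 mm wide, 78 mm tall, loose, to be left alone. Origin under its centre.
- measuring_cup: White plastic measuring cup with a handle, 64 mm wide, 60 mm tall, loose, to be left alone. Origin under its centre.
- egg_cup: Blue ceramic egg cup, 48 mm wide, 55 mm tall, loose, to be left alone. Origin under its centre.

How it is judged (in metres and radians):
On the way, in this order (a step that is already met when the one before it is completed fails the run):
1. every pocket of the cooker holds an upright egg (((distance between egg0 and pocket0 below 0.01 m and angle between egg0's own z axis and vertical below 0.3 rad) or (distance between egg1 and pocket0 below 0.01 m and angle between egg1's own z axis and vertical below 0.3 rad) or (distance between egg2 and pocket0 below 0.01 m and angle between egg2's own z axis and vertical below 0.3 rad) or (distance between egg3 and pocket0 below 0.01 m and angle between egg3's own z axis and vertical below 0.3 rad) or (distance between egg4 and pocket0 below 0.01 m and angle between egg4's own z axis and vertical below 0.3 rad) or (distance between egg5 and pocket0 below 0.01 m and angle between egg5's own z axis and vertical below 0.3 rad) or (distance between egg6 and pocket0 below 0.01 m and angle between egg6's own z axis and vertical below 0.3 rad)) and ((distance between egg0 and pocket1 below 0.01 m and angle between egg0's own z axis and vertical below 0.3 rad) or (distance between egg1 and pocket1 below 0.01 m and angle between egg1's own z axis and vertical below 0.3 rad) or (distance between egg2 and pocket1 below 0.01 m and angle between egg2's own z axis and vertical below 0.3 rad) or (distance between egg3 and pocket1 below 0.01 m and angle between egg3's own z axis and vertical below 0.3 rad) or (distance between egg4 and pocket1 below 0.01 m and angle between egg4's own z axis and vertical below 0.3 rad) or (distance between egg5 and pocket1 below 0.01 m and angle between egg5's own z axis and vertical below 0.3 rad) or (distance between egg6 and pocket1 below 0.01 m and angle between egg6's own z axis and vertical below 0.3 rad)) and ((distance between egg0 and pocket2 below 0.01 m and angle between egg0's own z axis and vertical below 0.3 rad) or (distance between egg1 and pocket2 below 0.01 m and angle between egg1's own z axis and vertical below 0.3 rad) or (distance between egg2 and pocket2 below 0.01 m and angle between egg2's own z axis and vertical below 0.3 rad) or (distance between egg3 and pocket2 below 0.01 m and angle between egg3's own z axis and vertical below 0.3 rad) or (distance between egg4 and pocket2 below 0.01 m and angle between egg4's own z axis and vertical below 0.3 rad) or (distance between egg5 and pocket2 below 0.01 m and angle between egg5's own z axis and vertical below 0.3 rad) or (distance between egg6 and pocket2 below 0.01 m and angle between egg6's own z axis and vertical below 0.3 rad)) and ((distance between egg0 and pocket3 below 0.01 m and angle between egg0's own z axis and vertical below 0.3 rad) or (distance between egg1 and pocket3 below 0.01 m and angle between egg1's own z axis and vertical below 0.3 rad) or (distance between egg2 and pocket3 below 0.01 m and angle between egg2's own z axis and vertical below 0.3 rad) or (distance between egg3 and pocket3 below 0.01 m and angle between egg3's own z axis and vertical below 0.3 rad) or (distance between egg4 and pocket3 below 0.01 m and angle between egg4's own z axis and vertical below 0.3 rad) or (distance between egg5 and pocket3 below 0.01 m and angle between egg5's own z axis and vertical below 0.3 rad) or (distance between egg6 and pocket3 below 0.01 m and angle between egg6's own z axis and vertical below 0.3 rad)) and ((distance between egg0 and pocket4 below 0.01 m and angle between egg0's own z axis and vertical below 0.3 rad) or (distance between egg1 and pocket4 below 0.01 m and angle between egg1's own z axis and vertical below 0.3 rad) or (distance between egg2 and pocket4 below 0.01 m and angle between egg2's own z axis and vertical below 0.3 rad) or (distance between egg3 and pocket4 below 0.01 m and angle between egg3's own z axis and vertical below 0.3 rad) or (distance between egg4 and pocket4 below 0.01 m and angle between egg4's own z axis and vertical below 0.3 rad) or (distance between egg5 and pocket4 below 0.01 m and angle between egg5's own z axis and vertical below 0.3 rad) or (distance between egg6 and pocket4 below 0.01 m and angle between egg6's own z axis and vertical below 0.3 rad)) and ((distance between egg0 and pocket5 below 0.01 m and angle between egg0's own z axis and vertical below 0.3 rad) or (distance between egg1 and pocket5 below 0.01 m and angle between egg1's own z axis and vertical below 0.3 rad) or (distance between egg2 and pocket5 below 0.01 m and angle between egg2's own z axis and vertical below 0.3 rad) or (distance between egg3 and pocket5 below 0.01 m and angle between egg3's own z axis and vertical below 0.3 rad) or (distance between egg4 and pocket5 below 0.01 m and angle between egg4's own z axis and vertical below 0.3 rad) or (distance between egg5 and pocket5 below 0.01 m and angle between egg5's own z axis and vertical below 0.3 rad) or (distance between egg6 and pocket5 below 0.01 m and angle between egg6's own z axis and vertical below 0.3 rad))), for 0.2 s.
2. then the timer is wound to its stop (value of joint timer above 2.4 rad), for 0.2 s.
At the end, for the whole second after the job is handed in: Each pocket holds an egg, its lowest point within 10 mm of the pocket floor's middle, leaning under 0.3 rad; the four eggs already there moved under 20 mm; one spare stays within 15 mm of its place in the tray; the timer reads over 2.4 rad (stop at 2.6) (all of step 1 and distance of any of egg4, egg5, egg6 from where it was at the start of the episode below 0.015 m and value of joint timer above 2.4 rad and distance of each of egg0, egg1, egg2, egg3 from where it was at the start of the episode below 0.02 m); the robot touches nothing.
It fails at once if a bystander (shaker, measuring cup, egg cup) is pushed more than 30 mm or tipped (distance of any of salt, pepper, measuring_cup, egg_cup from where it was at the start of the episode above 0.03 m or angle between any of salt, pepper, measuring_cup, egg_cup's own z axis and vertical above 0.5 rad).
It fails at once if an egg is squeezed or pressed hard (over 60 N from both fingers together, or 40 N from the arm) (contact force between the fingers and egg0 above 60 N or contact force between the fingers and egg1 above 60 N or contact force between the fingers and egg2 above 60 N or contact force between the fingers and egg3 above 60 N or contact force between the fingers and egg4 above 60 N or contact force between the fingers and egg5 above 60 N or contact force between the fingers and egg6 above 60 N or contact force between the arm and egg0 above 40 N or contact force between the arm and egg1 above 40 N or contact force between the arm and egg2 above 40 N or contact force between the arm and egg3 above 40 N or contact force between the arm and egg4 above 40 N or contact force between the arm and egg5 above 40 N or contact force between the arm and egg6 above 40 N).
It fails at once if an egg is dropped (falls free faster than 0.8 m/s) ((linear speed of egg0 above 0.8 m/s and contact force between the fingers and egg0 below 0.2 N) or (linear speed of egg1 above 0.8 m/s and contact force between the fingers and egg1 below 0.2 N) or (linear speed of egg2 above 0.8 m/s and contact force between the fingers and egg2 below 0.2 N) or (linear speed of egg3 above 0.8 m/s and contact force between the fingers and egg3 below 0.2 N) or (linear speed of egg4 above 0.8 m/s and contact force between the fingers and egg4 below 0.2 N) or (linear speed of egg5 above 0.8 m/s and contact force between the fingers and egg5 below 0.2 N) or (linear speed of egg6 above 0.8 m/s and contact force between the fingers and egg6 below 0.2 N)).
It fails at once if an egg that was already in the cooker is moved (more than 20 mm) (distance of any of egg0, egg1, egg2, egg3 from where it was at the start of the episode above 0.02 m).
It also fails if it takes over 72 s, if anything falls off the work surface, if the arm or the gripper's body presses on something with over 40 N, if the wrist force passes 120 N, or if a joint passes its speed limit or range.

## Robot

A 6-joint arm with a two-finger parallel gripper is mounted at the origin on the work surface. World frame = base frame: x ahead of the robot, y to its left, z up, the work surface at z = 0. Lengths are in m, angles in degrees, forces in N, time in s.
With the tool pointing down it reaches from about 0.3 to 0.75 m from the base axis. Payload 8.5 kg.
Tool frame: the origin (TCP) lies midway between the tips of the shut fingers; the grasp point (between the pads) lies grasp_offset behind it (grasp_offset is the distance from the TCP to the grasp point, in m); z points along the fingers, y is the line along which they close (so a half turn about z gives the same grasp; the last joint's range is limited). The gripper opens to 85 mm and grips with 20 to 120 N. Pads are 22 mm wide; open, the fingers measure 114 mm over their backs; the gripper's body (76 mm by 85 mm) begins 54 mm behind the grasp point. The pads swing forward as they close: fully open they stand 13 mm farther back than shut.
Start: joints at [57.221, 21.807, 74.336, -0, 83.858, -12.336], TCP at [0.192, 0.515, 0.231] pointing down, gripper open.
Joint ranges: [-178.18, 178.18], [-50.72, 133.34], [12.68, 142.11], [-81.47, 261.47], [9.98, 163.14], [-165.26, 165.26]. Speed limits (degrees/s): [136.94, 136.94, 180, 180, 180, 180].

## Interface

Orientations are given as a 3x3 rotation matrix whose columns are the frame's x, y, z axes.
In Python, from rig import observe, get_image, camera_params, close_job, grasp_offset gives the robot as it stands.
- The arm moves only by the shell command python3 -m handwheel 'ROWS' [OPENING] [FORCE]. ROWS is JSON, a list of rows, each a list of 2 entries, a list of its own where there are three numbers: the shift along the tool's x, y, z as a fraction of full scale, then the turn, a rotation vector about the tool's x, y, z as a fraction of full scale. In form: [[[dx, dy, dz], [ax, ay, az]], ...]. A call has 1 to 10 rows; each row is the pose to reach, as a shift and turn from the pose commanded when the call began, along the tool's axes at that moment, turning the shorter way round; what a row does not reach only later rows make up. Full scale, the value 1, is 0.5 m for a shift and pi rad for a turn. A row lasts 1/10 s, in which the tool goes at most 50 mm and 8.59 degrees, less where a joint would pass 70% of its speed; a pose out of reach is approached as far as the arm can. A call with a number of a shift or a turn outside -1 to 1 is refused whole. A call with a gripper value outside its range is refused whole. OPENING is the opening, from 0 (shut) to 1 (fully open), set as the call begins (- or left out, the last holds). The fingers move at their own pace and stop on an object; FORCE is the grip in N (left out, the last holds). Time passes only in rows, so rows that repeat a pose let the fingers close. It gives the time, the measured TCP pose, the force, the opening and the grip force at its end, in the units of the state.
- observe(): the state, without advancing time (a new reading comes with each control period).
- get_image(name): name is "scene" or "top" or "wrist"; returns (picture, depth): 480x640x3 uint8, red, green, blue; 480x640 float32, m along the optical axis (not along the pixel's ray), 0 where there is no reading.
- camera_params(name): a dict with "K" (3x3 intrinsics, pixels), "R" (3x3) and "t" (3): a world point X has camera coordinates R X + t. Camera axes: x right, y down, z forward; pixel columns grow to the right and rows downward; lengths in m; the calibration is good to about 2 mm. A picture is of the moment at which its call begins: read the wrist's pose just before it. camera_params takes no time and is no camera call; for the wrist camera it gives the pose at the moment of the call.
- close_job(): hands the job in; it is judged then, once.
The state is a dict: "time_s": time; "q": joint angles; "qvel": joint speeds; "joint_efforts": joint torques, N m; "position": TCP position; "tool_rot": TCP orientation; "ft_force": force on the tool from outside, world axes, zero at the start; "wrist_torque": the same for the moment, N m; "grip_width": finger opening in m; "gripper_force": force on a finger pad.
Only numpy, scipy, OpenCV 4.12 (cv2) and the standard library are available. Lean on these libraries where they do the work, as an engineer would, in place of code of your own. Each camera call takes 0.05 s, during which the arm holds its last target. There are 200 camera calls.

## Working session

There is one attempt and no reset: what is moved stays moved. The work goes in short steps, Python scripts to look and compute and a shell command to move; the robot and the scene stay as the last step left them, time stands still between calls to the robot, and variables do not carry over. Pictures are saved under pics/ and viewed, at most 10 in all, crops included, and the job is handed in when it is done.

```bash
ls; mkdir -p pics; python3 - <<'E'
from rig import *
import cv2,numpy as np
s=observe();print(s['position'],np.round(s['tool_rot'],3),grasp_offset,s['grip_width'])
for n in ['top','scene']:
    im,d=get_image(n);cv2.imwrite(f'pics/{n}0.png',im[:,:,::-1]);np.save(f'{n}0.npy',d)
    p=camera_params(n);print(n,np.round(p['K'],1).tolist(),np.round(p['R'],3).tolist(),np.round(p['t'],3))
E
```

```text
pics
[0.19192622 0.51511499 0.23071839] [[-0.937  0.349 -0.001]
 [ 0.349  0.937 -0.001]
 [ 0.    -0.001 -1.   ]] 0.0187 0.0853305334104973
top [[494.9, 0.0, 320.1], [0.0, 494.9, 242.7], [0.0, 0.0, 1.0]] [[-0.128, -0.992, -0.003], [-0.971, 0.126, -0.204], [0.203, -0.023, -0.979]] [0.085 0.562 0.952]
scene [[593.2, 0.0, 306.3], [0.0, 593.2, 240.1], [0.0, 0.0, 1.0]] [[0.606, 0.795, -0.004], [0.611, -0.469, -0.637], [-0.509, 0.384, -0.771]] [-0.351 -0.278  1.849]
```

View pics/top0.png

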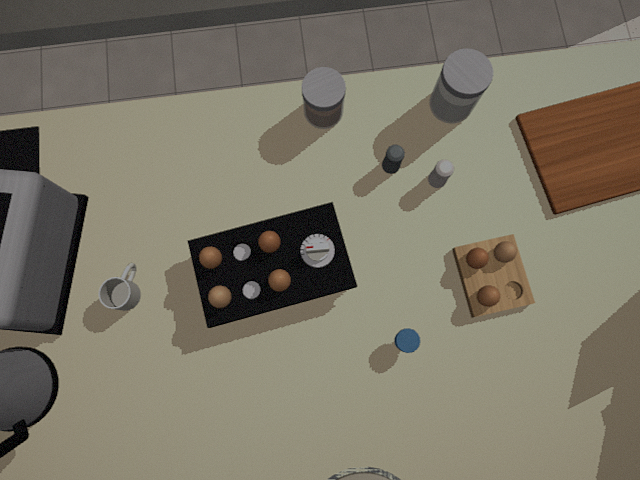

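View pics/scene0.png

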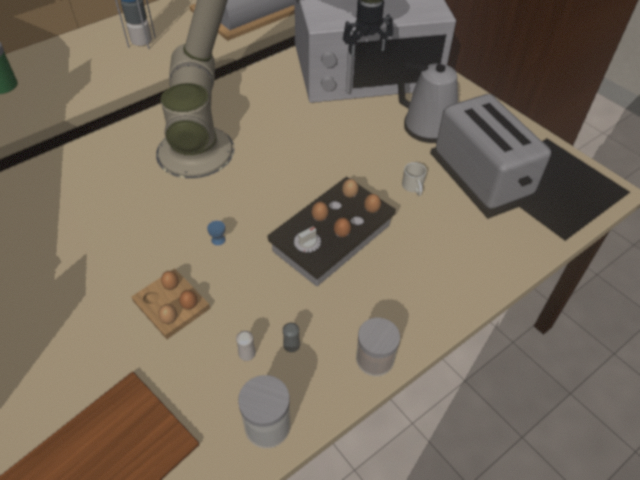

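The top view shows the black cooker (centre about 272,265). Its empty pockets are the middle pair at (242,252) and (251,290), and the knob is at (317,250). The tray is at about (494,276), with eggs at (477,258), (505,252) and (488,296). The scene view agrees.

```bash
cat > h.py <<'E'
import numpy as np,cv2
from rig import *
def ray(p,uv,z):
    K,R,t=p['K'],np.array(p['R']),np.array(p['t'])
    d=R.T@np.linalg.inv(K)@np.array([uv[0],uv[1],1.]);c=-R.T@t
    return c+d*(z-c[2])/d[2]
def cloud(p,d):
    K,R,t=np.array(p['K']),np.array(p['R']),np.array(p['t'])
    v,u=np.mgrid[:480,:640];q=np.stack([u,v,np.ones_like(u)],-1)@np.linalg.inv(K).T*d[...,None]
    return (q-t)@R
E
python3 - <<'E'
from h import *
p=camera_params('top');im=cv2.imread('pics/top0.png');d=np.load('top0.npy');X=cloud(p,d)
hsv=cv2.cvtColor(im,cv2.COLOR_BGR2HSV)
def near(x,y,r): 
    m=np.zeros((480,640),np.uint8);cv2.circle(m,(x,y),r,255,-1);return m>0
Z=X[...,2]
print('table z',np.median(Z[400:440,150:300]), 'top',np.median(Z[270:290,320:340]))
# cooker top via depth+dark, rect
m=((np.abs(Z-0.07)<.012)&near(272,265,110)&(im.max(2)<60)).astype(np.uint8)
c=max(cv2.findContours(m,0,2)[0],key=cv2.contourArea)
h=cv2.convexHull(c)[:,0]
W=np.array([ray(p,a,.07)[:2] for a in h]).astype(np.float32)
r=cv2.minAreaRect(W*1000);print('cooker',r);print(cv2.boxPoints(r))
m=((np.abs(Z-0.02)<.012)&near(494,276,60)&(hsv[...,1]>60)).astype(np.uint8)
m=cv2.morphologyEx(m,cv2.MORPH_OPEN,np.ones((3,3)))
c=max(cv2.findContours(m,0,2)[0],key=cv2.contourArea)
W=np.array([ray(p,a,.022)[:2] for a in cv2.convexHull(c)[:,0]]).astype(np.float32)
r=cv2.minAreaRect(W*1000);print('tray',r)
for n,(u,v,z0) in dict(e_a=(210,258,.058),e_b=(269,241,.058),e_c=(219,296,.058),e_d=(279,280,.058),t1=(477,258,.01),t2=(505,252,.01),t3=(488,296,.01)).items():
    m=near(u,v,14)&(Z>z0+.018)
    ys,xs=np.where(m);(cx,cy),rr=cv2.minEnclosingCircle(np.stack([xs,ys],1).astype(np.float32))
    print(n,np.round(ray(p,(cx,cy),z0+.03),4),rr,'cent',np.round(ray(p,(xs.mean(),ys.mean()),z0+.03),4),'zmax',Z[m].max(), 'apex',X[m][np.argsort(-Z[m])[:12]].mean(0).round(4))
for u,v in [(242,252),(251,290)]:
    m=near(u,v,12)&(im.min(2)>70);ys,xs=np.where(m);print('pocket',ray(p,(xs.mean(),ys.mean()),.058).round(4),m.sum(),np.median(Z[m]))
m=near(317,250,22)&(Z>.095);P=X[m][:,:2];c=P.mean(0);w,V=np.linalg.eigh(np.cov((P-c).T));print('bar',m.sum(),c,np.degrees(np.arctan2(*V[::-1,1])),np.sqrt(w*12),Z[m].max())
for n,u,v in [('salt',442,172),('pep',394,158),('cup',120,293),('eggcup',407,340)]:
    print(n,X[v,u])
cv2.imwrite('pics/knob.png',cv2.resize(im[190:340,180:380],None,fx=4,fy=4,interpolation=cv2.INTER_CUBIC))
E
```

```text
table z 0.0004734176165369045 top 0.0705709105432584
cooker ((536.490966796875, 114.91539001464844), (180.2292022705078, 303.00640869140625), 8.134669303894043)
[[425.84534  252.14296 ]
 [468.72083  -47.814655]
 [647.1366   -22.31218 ]
 [604.2611   277.64545 ]]
tray ((461.7937927246094, -338.0126953125), (149.8662109375, 133.78494262695312), 5.341968059539795)
e_a [0.5609 0.2306 0.088 ] 11.236202239990234 cent [0.561  0.2306 0.088 ] zmax 1.0470992623466548 apex [0.5116 0.1827 0.3493]
e_b [0.5793 0.1112 0.088 ] 11.792784690856934 cent [0.5779 0.1121 0.088 ] zmax 1.0470992623466548 apex [0.506  0.0879 0.4265]
e_c [0.4824 0.2195 0.088 ] 11.630888938903809 cent [0.482  0.2194 0.088 ] zmax 1.0470992623466548 apex [0.4313 0.1432 0.5047]
e_d [0.497  0.0991 0.088 ] 12.349188804626465 cent [0.4991 0.1008 0.088 ] zmax 1.0470992623466548 apex [0.4877 0.0967 0.1947]
t1 [ 0.4989 -0.3064  0.04  ] 11.068072319030762 cent [ 0.4985 -0.3063  0.04  ] zmax 0.07025870205070774 apex [ 0.4971 -0.3053  0.0689]
t2 [ 0.505  -0.3656  0.04  ] 11.292250633239746 cent [ 0.5046 -0.3658  0.04  ] zmax 1.0470992623466548 apex [ 0.4918 -0.3328  0.1503]
t3 [ 0.416  -0.3129  0.04  ] 12.500100135803223 cent [ 0.4192 -0.3136  0.04  ] zmax 1.0470992623466548 apex [ 0.4109 -0.252   0.2323]
pocket [0.5702 0.1732 0.058 ] 234 0.059361253729272506
pocket [0.4906 0.1617 0.058 ] 249 0.05915587800270105
bar 208 [0.54281582 0.0201703 ] 174.51598031650886 [0.0455979  0.12623353] 1.0470992623466548
salt [ 0.67893674 -0.25533958  0.07826825]
pep [ 0.72381719 -0.16326711  0.07300461]
cup [0.52587107 0.4435309  0.00412251]
eggcup [ 0.35276202 -0.13230617  0.05487072]
```

View pics/knob.png

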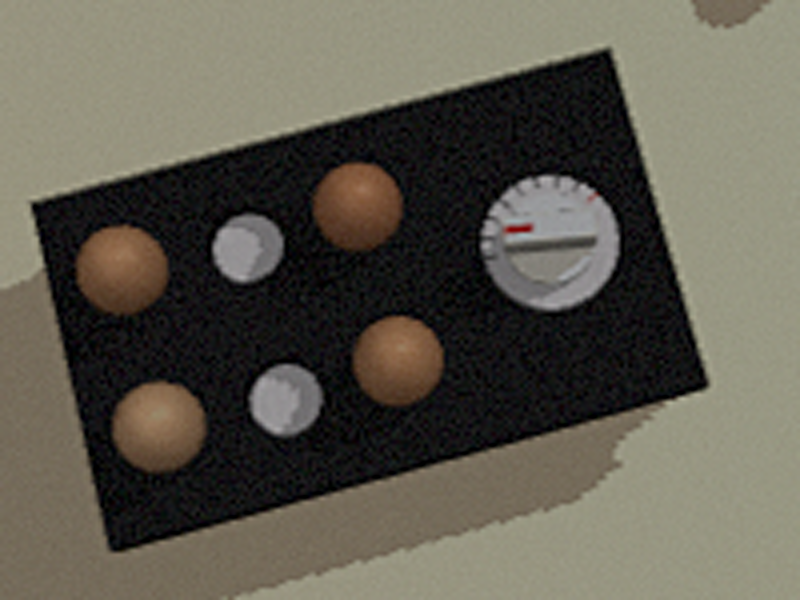

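Cooker and tray rectangles match the stated sizes: cooker yaw 8.1°, tray yaw 5.3°. The pocket and egg rays agree with that geometry to about 2 mm. The empty pockets are pocket2 at (.490,.161) and pocket3 at (.569,.1725). I'll take the tray egg at (.418,-.313) first.

```bash
cat > go.py <<'E'
# usage: go.py yangle x y z [x y z ...] : fractions from current pose to each target (tool y axis at yangle deg, pointing down)
import sys;from h import *
from scipy.spatial.transform import Rotation as Ro
s=observe();R=np.array(s['tool_rot']);p=np.array(s['position'])
a=np.radians(float(sys.argv[1]));yv=np.array([np.cos(a),np.sin(a),0]);z=np.array([0,0,-1.]);T=np.stack([np.cross(yv,z),yv,z],1)
w=Ro.from_matrix(R.T@T).as_rotvec()/np.pi
for q in np.array(sys.argv[2:],float).reshape(-1,3):
    f=R.T@(q-p);n=max(np.linalg.norm(f)/.05,np.linalg.norm(w)*180/8.59)
    print(q,(f/.5).round(4).tolist(),w.round(4).tolist(),'rows',n.round(1))
print('t',round(s['time_s'],2),p.round(4),'w',round(s['grip_width'],4),'gf',round(s['gripper_force'],1),'F',np.round(s['ft_force'],1),'q',np.round(s['q'],1))
E
python3 go.py 5.3 0.34 0.1 0.2
```

```text
[0.34 0.1  0.2 ] [-0.5675, -0.6744, 0.0622] [-0.0004, 0.0002, 0.357] rows 8.8
t 0.1 [0.192  0.5151 0.2307] w 0.0853 gf 0.0 F [ 0.8 -0.1  0.4] q [ 57.2  21.8  74.4  -0.   83.9 -12.3]
```

```bash
python3 -m handwheel '[[[-0.5675,-0.6744,0.0622],[-0.0004,0.0002,0.357]],[[-0.5675,-0.6744,0.0622],[-0.0004,0.0002,0.357]],[[-0.5675,-0.6744,0.0622],[-0.0004,0.0002,0.357]],[[-0.5675,-0.6744,0.0622],[-0.0004,0.0002,0.357]],[[-0.5675,-0.6744,0.0622],[-0.0004,0.0002,0.357]],[[-0.5675,-0.6744,0.0622],[-0.0004,0.0002,0.357]],[[-0.5675,-0.6744,0.0622],[-0.0004,0.0002,0.357]],[[-0.5675,-0.6744,0.0622],[-0.0004,0.0002,0.357]],[[-0.5675,-0.6744,0.0622],[-0.0004,0.0002,0.357]],[[-0.5675,-0.6744,0.0622],[-0.0004,0.0002,0.357]]]' 0.75 20; python3 go.py 5.3 0.418 -0.313 0.15
```

```text
time_s: 1.1
position: [0.3416, 0.0965, 0.1999]
tool_rot: [[-0.085, 0.996, 0.0], [0.996, 0.085, 0.0], [0.0, 0.0, -1.0]]
ft_force: [0.2, 1.1, -0.3]
grip_width: 0.0638
gripper_force: 0.0
[ 0.418 -0.313  0.15 ] [-0.8291, 0.0825, 0.0996] [0.0001, -0.0001, -0.0023] rows 8.4
t 1.1 [0.3416 0.0965 0.1999] w 0.0638 gf 0.0 F [ 0.2  1.1 -0.3] q [ -3.6   3.7 104.7   0.   71.5  -8.5]
```

```bash
python3 -m handwheel '[[[-0.829,0.0825,0.1],[0,0,0]],[[-0.829,0.0825,0.1],[0,0,0]],[[-0.829,0.0825,0.1],[0,0,0]],[[-0.829,0.0825,0.1],[0,0,0]],[[-0.829,0.0825,0.1],[0,0,0]],[[-0.829,0.0825,0.1],[0,0,0]],[[-0.829,0.0825,0.1],[0,0,0]],[[-0.829,0.0825,0.1],[0,0,0]],[[-0.829,0.0825,0.1],[0,0,0]],[[-0.829,0.0825,0.1],[0,0,0]]]'; python3 - <<'E'
from h import *
im,d=get_image('wrist');cv2.imwrite('pics/w1.png',im[:,:,::-1])
E
python3 go.py 5.3 0.418 -0.313 0.1 0.418 -0.313 0.022
```

```text
time_s: 2.1
position: [0.42, -0.31, 0.1487]
tool_rot: [[-0.091, 0.996, -0.0], [0.996, 0.091, 0.002], [0.002, 0.0, -1.0]]
ft_force: [-0.4, 0.9, 0.5]
grip_width: 0.0641
gripper_force: 0.0
[ 0.418 -0.313  0.1  ] [-0.0094, -0.0043, 0.0981] [-0.0, -0.0008, -0.0002] rows 1.0
[ 0.418 -0.313  0.022] [-0.0098, -0.0042, 0.2541] [-0.0, -0.0008, -0.0002] rows 2.5
t 2.15 [ 0.4197 -0.3082  0.1491] w 0.0643 gf 0.0 F [0.1 1.1 0.1] q [-49.4  23.4  86.6   0.1  70.2 -54.7]
```

View pics/w1.png

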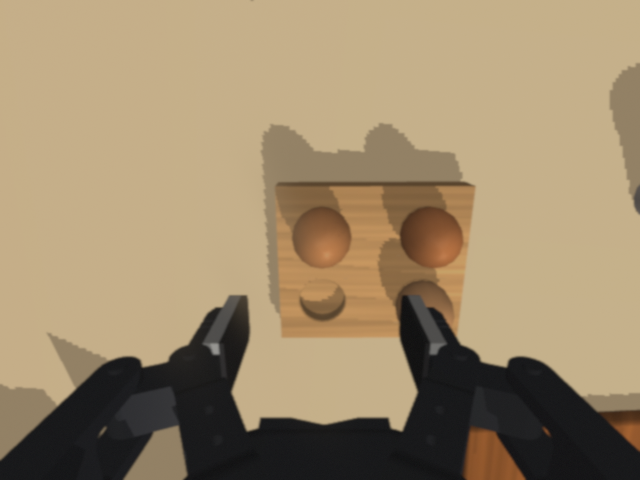

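The wrist view shows the tray with its empty well at (322,298) and eggs at (322,238), (432,238) and (423,298). I'll check these against the camera geometry.

```bash
python3 - <<'E'
from h import *
p=camera_params('wrist')
for uv in [(322,238),(432,238),(423,300)]: print(uv,ray(p,uv,.036).round(4))
print(ray(p,(322,298),.022).round(4),'cam',(-np.array(p['R']).T@p['t']).round(3))
E
python3 go.py 5.3 0.418 -0.313 0.1
```

```text
(322, 238) [ 0.4177 -0.3139  0.036 ]
(432, 238) [ 0.4989 -0.3064  0.036 ]
(423, 300) [ 0.5012 -0.3575  0.036 ]
[ 0.4227 -0.3703  0.022 ] cam [ 0.412 -0.231  0.292]
[ 0.418 -0.313  0.1  ] [-0.0094, -0.0043, 0.0981] [-0.0, -0.0008, -0.0002] rows 1.0
t 2.15 [ 0.4197 -0.3082  0.1491] w 0.0643 gf 0.0 F [0.1 1.1 0.1] q [-49.4  23.4  86.6   0.1  70.2 -54.7]
```

The wrist camera gives (.4177,-.3139) for the first egg, which agrees, so I'll descend and grip.

```bash
python3 -m handwheel '[[[-0.0094,-0.0043,0.098],[0,0,0]],[[-0.0094,-0.0043,0.098],[0,0,0]],[[-0.0094,-0.0043,0.17],[0,0,0]],[[-0.0094,-0.0043,0.21],[0,0,0]],[[-0.0094,-0.0043,0.254],[0,0,0]],[[-0.0094,-0.0043,0.254],[0,0,0]],[[-0.0094,-0.0043,0.254],[0,0,0]]]'; python3 go.py 5.3 0.418 -0.313 0.022
```

```text
time_s: 2.85
position: [0.4185, -0.3128, 0.0244]
tool_rot: [[-0.093, 0.996, 0.001], [0.996, 0.093, 0.001], [0.0, 0.001, -1.0]]
ft_force: [0.1, -0.6, 0.6]
grip_width: 0.0641
gripper_force: 0.0
[ 0.418 -0.313  0.022] [-0.0002, -0.0011, 0.0047] [0.0004, -0.0002, 0.0003] rows 0.0
t 2.85 [ 0.4185 -0.3128  0.0244] w 0.0641 gf 0.0 F [ 0.1 -0.6  0.6] q [-49.8  33.4  94.5   0.1  52.1 -55.2]
```

```bash
python3 -m handwheel '[[[0,0,0.004],[0,0,0]],[[0,0,0.004],[0,0,0]],[[0,0,0.004],[0,0,0]],[[0,0,0.004],[0,0,0]],[[0,0,0.004],[0,0,0]],[[0,0,0.004],[0,0,0]]]' 0.35 20; python3 go.py 8.1 0.418 -0.313 0.16
```

```text
time_s: 3.45
position: [0.4186, -0.3138, 0.0221]
tool_rot: [[-0.092, 0.996, 0.003], [0.996, 0.092, -0.001], [-0.001, 0.003, -1.0]]
ft_force: [1.6, -0.2, 6.9]
grip_width: 0.0428
gripper_force: 19.8
[ 0.418 -0.313  0.16 ] [0.0015, -0.0004, -0.2758] [0.0008, 0.0003, -0.0156] rows 2.8
t 3.45 [ 0.4186 -0.3138  0.0221] w 0.0428 gf 19.8 F [ 1.6 -0.2  6.9] q [-49.9  33.6  94.6   0.1  51.7 -55.2]
```

```bash
python3 -m handwheel '[[[0,0,-0.04],[0,0,0]],[[0,0,-0.1],[0,0,0]],[[0,0,-0.18],[0,0,0]],[[0,0,-0.28],[0,0,0]],[[0,0,-0.28],[0,0,0]],[[0,0,-0.28],[0,0,-0.0156]]]'; python3 go.py 8.1 0.569 0.1725 0.17
```

```text
time_s: 4.05
position: [0.418, -0.3136, 0.1622]
tool_rot: [[-0.142, 0.99, 0.002], [0.99, 0.142, -0.001], [-0.001, 0.002, -1.0]]
ft_force: [0.3, -0.6, -1.7]
grip_width: 0.0424
gripper_force: 20.7
[0.569  0.1725 0.17  ] [0.9197, 0.4367, -0.016] [0.0007, 0.0005, 0.0002] rows 10.2
t 4.05 [ 0.418  -0.3136  0.1622] w 0.0424 gf 20.7 F [ 0.3 -0.6 -1.7] q [-49.9  22.6  85.4   0.1  71.9 -58.1]
```

```bash
python3 -m handwheel '[[[0.04,0.02,-0.016],[0,0,0]],[[0.12,0.06,-0.016],[0,0,0]],[[0.22,0.105,-0.016],[0,0,0]],[[0.32,0.152,-0.016],[0,0,0]],[[0.42,0.2,-0.016],[0,0,0]],[[0.52,0.247,-0.016],[0,0,0]],[[0.62,0.294,-0.016],[0,0,0]],[[0.72,0.342,-0.016],[0,0,0]],[[0.8,0.38,-0.016],[0,0,0]],[[0.86,0.408,-0.016],[0,0,0]]]'; python3 go.py 8.1 0.569 0.1725 0.17
```

```text
time_s: 5.05
position: [0.5565, 0.1346, 0.1691]
tool_rot: [[-0.141, 0.99, 0.0], [0.99, 0.141, 0.001], [0.001, 0.0, -1.0]]
ft_force: [0.8, -1.1, -1.5]
grip_width: 0.0427
gripper_force: 20.7
[0.569  0.1725 0.17  ] [0.0716, 0.0354, -0.0017] [0.0001, -0.0003, 0.0] rows 0.8
t 5.05 [0.5565 0.1346 0.1691] w 0.0427 gf 20.7 F [ 0.8 -1.1 -1.5] q [ 1.7 26.9 76.6  0.1 76.5 -6.4]
```

```bash
python3 -m handwheel '[[[0.05,0.025,0],[0,0,0]],[[0.0716,0.0354,0],[0,0,0]],[[0.0716,0.0354,0],[0,0,0]],[[0.0716,0.0354,0],[0,0,0]]]';python3 - <<'E'
from h import *
im,d=get_image('wrist');cv2.imwrite('pics/w2.png',im[:,:,::-1])
E
python3 go.py 8.1 0.569 0.1725 0.07
```

```text
time_s: 5.45
position: [0.5687, 0.1693, 0.1692]
tool_rot: [[-0.14, 0.99, -0.0], [0.99, 0.14, 0.001], [0.001, -0.0, -1.0]]
ft_force: [-0.9, -0.0, 0.2]
grip_width: 0.0429
gripper_force: 20.7
[0.569  0.1725 0.07  ] [0.0066, 0.0014, 0.1987] [0.0, -0.0003, -0.0004] rows 2.0
t 5.5 [0.5688 0.1691 0.1693] w 0.0427 gf 20.7 F [ 0.3  0.2 -0.5] q [ 5.1 28.9 73.   0.  78.  -2.9]
```

View pics/w2.png

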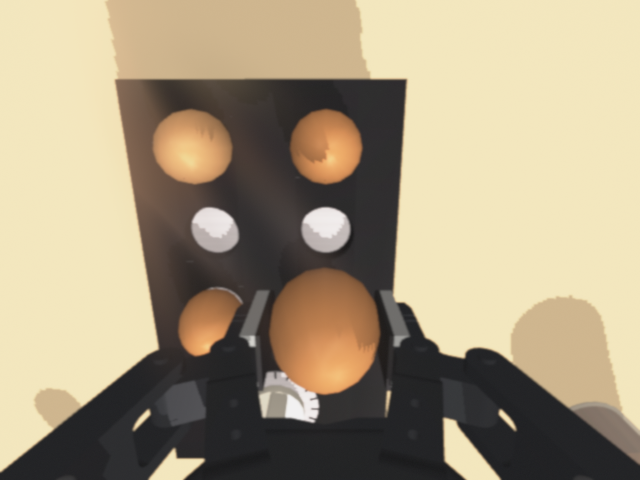

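The wrist view shows the egg held upright at (325,330). Pocket3's mouth is at about (326,230) and pocket2's at (215,229). I'll turn the mouth blobs into points.

```bash
python3 - <<'E'
from h import *
im=cv2.imread('pics/w2.png');p=camera_params('wrist')
m=((im.min(2)>95)&(cv2.cvtColor(im,cv2.COLOR_BGR2HSV)[...,1]<40)).astype(np.uint8);m[:190]=0;m[270:]=0;m[:,:170]=0;m[:,380:]=0
for c in cv2.findContours(m,0,2)[0]:
    if cv2.contourArea(c)>400:
        (e,ax,an)=cv2.fitEllipse(c);print(e,ax,ray(p,e,.07).round(4),ray(p,e,.064).round(4))
E
```

```text
(325.3757019042969, 228.986328125) (45.479454040527344, 49.15623092651367) [0.568  0.1744 0.07  ] [0.5683 0.1726 0.064 ]
(214.1692352294922, 229.53123474121094) (42.04706954956055, 50.51740646362305) [0.4913 0.1632 0.07  ] [0.4897 0.1612 0.064 ]
```

```bash
python3 -m handwheel '[[[0.0075,0.001,0.05],[0,0,0]],[[0.0075,0.001,0.11],[0,0,0]],[[0.0075,0.001,0.15],[0,0,0]],[[0.0075,0.001,0.175],[0,0,0]],[[0.0075,0.001,0.187],[0,0,0]],[[0.0075,0.001,0.194],[0,0,0]],[[0.0075,0.001,0.197],[0,0,0]],[[0.0075,0.001,0.197],[0,0,0]],[[0.0075,0.001,0.197],[0,0,0]]]';python3 go.py 8.1 0.5685 0.173 0.07
```

```text
time_s: 6.4
position: [0.5694, 0.1744, 0.0716]
tool_rot: [[-0.141, 0.99, 0.002], [0.99, 0.141, 0.001], [0.001, 0.002, -1.0]]
ft_force: [0.1, 0.3, -0.7]
grip_width: 0.0426
gripper_force: 20.7
[0.5685 0.173  0.07  ] [-0.0024, -0.0021, 0.0031] [0.0006, -0.0003, 0.0001] rows 0.0
t 6.4 [0.5694 0.1744 0.0716] w 0.0426 gf 20.7 F [ 0.1  0.3 -0.7] q [ 5.6 35.  79.8  0.1 65.  -2.5]
```

```bash
python3 -m handwheel '[[[-0.0024,-0.002,0.002],[0,0,0]],[[-0.0024,-0.002,0.004],[0,0,0]],[[-0.0024,-0.002,0.004],[0,0,0]]]'; python3 -m handwheel '[[[0,0,0],[0,0,0]],[[0,0,0],[0,0,0]],[[0,0,0],[0,0,0]],[[0,0,0],[0,0,0]]]' 0.7 20; python3 go.py 5.3 0.569 0.173 0.15
```

```text
time_s: 6.7
position: [0.5685, 0.173, 0.0701]
tool_rot: [[-0.141, 0.99, 0.002], [0.99, 0.141, 0.001], [0.001, 0.002, -1.0]]
ft_force: [-1.3, -0.8, 7.9]
grip_width: 0.0424
gripper_force: 21.2
time_s: 7.1
position: [0.5682, 0.173, 0.0688]
tool_rot: [[-0.141, 0.99, 0.0], [0.99, 0.141, 0.001], [0.001, 0.001, -1.0]]
ft_force: [-0.6, 0.4, 0.4]
grip_width: 0.0596
gripper_force: 0.0
[0.569 0.173 0.15 ] [-0.0, 0.0016, -0.1623] [0.0002, -0.0004, 0.0156] rows 1.6
t 7.1 [0.5682 0.173  0.0688] w 0.0596 gf 0.0 F [-0.6  0.4  0.4] q [ 5.5 35.1 80.2  0.1 64.7 -2.6]
```

```bash
python3 -m handwheel '[[[0,0,-0.04],[0,0,0]],[[0,0,-0.1],[0,0,0]],[[0,0,-0.18],[0,0,0]],[[-0.1,0,-0.2],[0,0,0]],[[-0.18,0,-0.2],[0,0,0]],[[-0.18,0,-0.2],[0,0,0]]]';python3 - <<'E'
from h import *
im,d=get_image('wrist');cv2.imwrite('pics/w3.png',im[:,:,::-1])
E
python3 go.py 5.3 0.500 -0.306 0.16
```

```text
time_s: 7.7
position: [0.5817, 0.0797, 0.1692]
tool_rot: [[-0.137, 0.991, 0.002], [0.991, 0.137, 0.0], [-0.0, 0.002, -1.0]]
ft_force: [0.5, 0.8, -0.5]
grip_width: 0.0599
gripper_force: 0.0
[ 0.5   -0.306  0.16 ] [-0.7459, -0.2676, 0.0167] [0.0002, -0.0003, 0.0145] rows 7.9
t 7.75 [0.5812 0.0818 0.1688] w 0.06 gf 0.0 F [ 0.1  0.8 -1.1] q [ -3.6  28.3  74.2   0.1  77.4 -11.5]
```

View pics/w3.png

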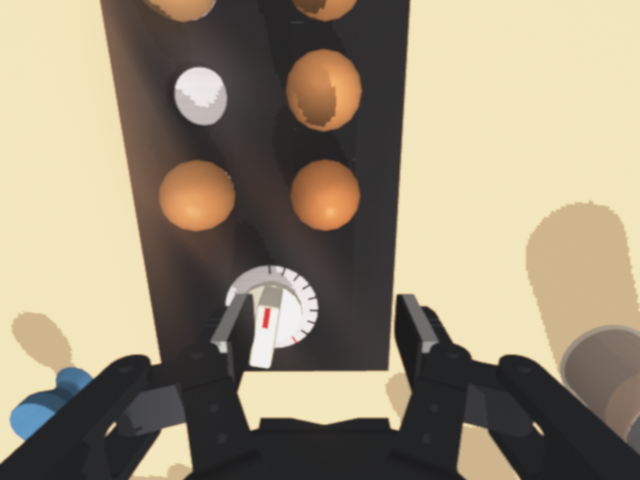

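Egg one stands upright in pocket3 at (325,90). The knob's bar top runs from about (272,304) to (262,366). Next is the second egg.

```bash
python3 - <<'E'
from h import *
p=camera_params('wrist')
for uv in [(272,304),(262,366),(267,318)]: print(uv,ray(p,uv,.11).round(4))
E
python3 -m handwheel '[[[-0.1,-0.036,0],[0,0,0]],[[-0.2,-0.072,0],[0,0,0.0145]],[[-0.3,-0.108,0],[0,0,0.0145]],[[-0.4,-0.144,0],[0,0,0.0145]],[[-0.5,-0.18,0],[0,0,0.0145]],[[-0.6,-0.215,0],[0,0,0.0145]],[[-0.7,-0.251,0],[0,0,0.0145]],[[-0.746,-0.2676,0],[0,0,0.0145]],[[-0.746,-0.2676,0.017],[0,0,0.0145]],[[-0.746,-0.2676,0.017],[0,0,0.0145]]]' 0.75; python3 go.py 5.3 0.499 -0.306 0.022
```

```text
(272, 304) [0.5525 0.0465 0.11  ]
(262, 366) [5.503e-01 1.000e-04 1.100e-01]
(267, 318) [0.5503 0.0363 0.11  ]
time_s: 8.75
position: [0.5007, -0.3038, 0.1584]
tool_rot: [[-0.095, 0.995, -0.001], [0.995, 0.095, 0.004], [0.004, -0.001, -1.0]]
ft_force: [0.8, 0.9, 0.5]
grip_width: 0.0642
gripper_force: 0.0
[ 0.499 -0.306  0.022] [-0.0051, -0.0034, 0.2727] [-0.0003, -0.0012, 0.0008] rows 2.7
t 8.75 [ 0.5007 -0.3038  0.1584] w 0.0642 gf 0.0 F [0.8 0.9 0.5] q [-42.9  28.8  75.2   0.1  76.2 -48.3]
```

```bash
python3 -m handwheel '[[[-0.0051,-0.0034,0.1],[0,0,0]],[[-0.0051,-0.0034,0.18],[0,0,0]],[[-0.0051,-0.0034,0.24],[0,0,0]],[[-0.0051,-0.0034,0.272],[0,0,0]],[[-0.0051,-0.0034,0.272],[0,0,0]],[[-0.0051,-0.0034,0.272],[0,0,0]],[[-0.0051,-0.0034,0.272],[0,0,0]]]'; python3 go.py 5.3 0.499 -0.306 0.022
```

```text
time_s: 9.45
position: [0.5005, -0.3066, 0.0253]
tool_rot: [[-0.097, 0.995, 0.002], [0.995, 0.097, -0.0], [-0.001, 0.002, -1.0]]
ft_force: [-0.2, -0.5, 0.3]
grip_width: 0.0639
gripper_force: 0.0
[ 0.499 -0.306  0.022] [0.0015, -0.0029, 0.0065] [0.0007, 0.0002, 0.0014] rows 0.1
t 9.45 [ 0.5005 -0.3066  0.0253] w 0.0639 gf 0.0 F [-0.2 -0.5  0.3] q [-43.1  37.9  83.7   0.1  58.3 -48.7]
```

```bash
python3 -m handwheel '[[[0.001,-0.003,0.0055],[0,0,0]],[[0.001,-0.003,0.0055],[0,0,0]],[[0.001,-0.003,0.0055],[0,0,0]],[[0.001,-0.003,0.0055],[0,0,0]],[[0.001,-0.003,0.0055],[0,0,0]],[[0.001,-0.003,0.0055],[0,0,0]],[[0.001,-0.003,0.0055],[0,0,0]]]' 0.35 20; python3 -m handwheel '[[[0,0,-0.04],[0,0,0]],[[0,0,-0.1],[0,0,0]],[[0,0,-0.18],[0,0,0]],[[0,0,-0.29],[0,0,0]],[[0,0,-0.29],[0,0,0]],[[0,0,-0.29],[0,0,-0.015]]]'; python3 go.py 8.1 0.490 0.162 0.17
```

```text
time_s: 10.15
position: [0.4983, -0.3068, 0.0216]
tool_rot: [[-0.096, 0.995, 0.001], [0.995, 0.096, 0.001], [0.0, 0.001, -1.0]]
ft_force: [-0.5, 0.9, 6.4]
grip_width: 0.0425
gripper_force: 20.2
time_s: 10.75
position: [0.4983, -0.3071, 0.1676]
tool_rot: [[-0.143, 0.99, 0.003], [0.99, 0.143, -0.001], [-0.001, 0.003, -1.0]]
ft_force: [-0.1, 0.1, -1.3]
grip_width: 0.0427
gripper_force: 20.7
[0.49  0.162 0.17 ] [0.9308, 0.1178, -0.0059] [0.0009, 0.0005, 0.0007] rows 9.4
t 10.75 [ 0.4983 -0.3071  0.1676] w 0.0427 gf 20.7 F [-0.1  0.1 -1.3] q [-43.3  28.2  74.7   0.1  77.  -51.5]
```

```bash
python3 -m handwheel '[[[0.04,0.005,-0.006],[0,0,0]],[[0.12,0.015,-0.006],[0,0,0]],[[0.22,0.028,-0.006],[0,0,0]],[[0.32,0.04,-0.006],[0,0,0]],[[0.42,0.053,-0.006],[0,0,0]],[[0.52,0.066,-0.006],[0,0,0]],[[0.62,0.078,-0.006],[0,0,0]],[[0.72,0.091,-0.006],[0,0,0]],[[0.8,0.101,-0.006],[0,0,0]],[[0.86,0.109,-0.006],[0,0,0]]]'; python3 -m handwheel '[[[0.04,0.005,0],[0,0,0]],[[0.065,0.008,0],[0,0,0]],[[0.07,0.009,0],[0,0,0]],[[0.07,0.009,0],[0,0,0]],[[0.07,0.009,0],[0,0,0]]]'; python3 go.py 8.1 0.490 0.162 0.07
```

```text
time_s: 11.75
position: [0.4891, 0.1299, 0.169]
tool_rot: [[-0.144, 0.99, -0.001], [0.99, 0.144, 0.002], [0.002, -0.001, -1.0]]
ft_force: [-0.7, -0.3, -0.7]
grip_width: 0.043
gripper_force: 20.7
time_s: 12.25
position: [0.4902, 0.1611, 0.1695]
tool_rot: [[-0.141, 0.99, 0.0], [0.99, 0.141, 0.001], [0.001, 0.0, -1.0]]
ft_force: [0.4, -0.5, -0.4]
grip_width: 0.0424
gripper_force: 20.7
[0.49  0.162 0.07 ] [0.0016, -0.0001, 0.1991] [0.0001, -0.0003, 0.0002] rows 2.0
t 12.25 [0.4902 0.1611 0.1695] w 0.0424 gf 20.7 F [ 0.4 -0.5 -0.4] q [ 5.  21.6 85.6  0.1 72.7 -3.1]
```

```bash
python3 -m handwheel '[[[0.0016,0,0.05],[0,0,0]],[[0.0016,0,0.11],[0,0,0]],[[0.0016,0,0.15],[0,0,0]],[[0.0016,0,0.175],[0,0,0]],[[0.0016,0,0.187],[0,0,0]],[[0.0016,0,0.193],[0,0,0]],[[0.0016,0,0.196],[0,0,0]],[[0.0016,0,0.196],[0,0,0]],[[0.0016,0,0.196],[0,0,0]]]';python3 go.py 8.1 0.49 0.162 0.07
```

```text
time_s: 13.15
position: [0.4903, 0.1628, 0.0721]
tool_rot: [[-0.142, 0.99, 0.002], [0.99, 0.142, 0.001], [0.001, 0.002, -1.0]]
ft_force: [0.4, 0.2, -0.0]
grip_width: 0.0426
gripper_force: 20.7
[0.49  0.162 0.07 ] [-0.0016, -0.0009, 0.0043] [0.0005, -0.0003, 0.0005] rows 0.0
t 13.15 [0.4903 0.1628 0.0721] w 0.0426 gf 20.7 F [ 0.4  0.2 -0. ] q [ 5.2 28.7 92.9  0.1 58.3 -3. ]
```

```bash
python3 -m handwheel '[[[-0.0016,-0.001,0.0025],[0,0,0]],[[-0.0016,-0.001,0.005],[0,0,0]],[[-0.0016,-0.001,0.005],[0,0,0]]]'; python3 -m handwheel '[[[0,0,0],[0,0,0]],[[0,0,0],[0,0,0]],[[0,0,0],[0,0,0]],[[0,0,0],[0,0,0]]]' 0.7 20; python3 -m handwheel '[[[0,0,-0.04],[0,0,0]],[[0,0,-0.1],[0,0,0]],[[0,0,-0.18],[0,0,0]],[[0,0,-0.22],[0,0,0]],[[0,0,-0.22],[0,0,0]]]';python3 go.py -1 0.5505 0.02 0.18
```

```text
time_s: 13.45
position: [0.4898, 0.162, 0.0697]
tool_rot: [[-0.143, 0.99, 0.001], [0.99, 0.143, 0.001], [0.001, 0.001, -1.0]]
ft_force: [-1.7, 0.0, 4.7]
grip_width: 0.0428
gripper_force: 21.1
time_s: 13.85
position: [0.4897, 0.162, 0.0691]
tool_rot: [[-0.143, 0.99, 0.0], [0.99, 0.143, 0.001], [0.001, 0.001, -1.0]]
ft_force: [-0.4, 0.2, 0.4]
grip_width: 0.06
gripper_force: 0.0
time_s: 14.35
position: [0.4908, 0.162, 0.1819]
tool_rot: [[-0.143, 0.99, 0.006], [0.99, 0.143, 0.002], [0.001, 0.007, -1.0]]
ft_force: [0.2, -0.5, 0.4]
grip_width: 0.0598
gripper_force: 0.0
[0.5505 0.02   0.18  ] [-0.2982, 0.0777, 0.004] [0.0021, -0.0004, 0.0511] rows 3.1
t 14.35 [0.4908 0.162  0.1819] w 0.0598 gf 0.0 F [ 0.2 -0.5  0.4] q [ 5.1 20.8 84.6  0.1 74.2 -3.1]
```

```bash
python3 -m handwheel '[[[-0.1,0.03,-0.03],[0,0,0]],[[-0.2,0.05,-0.04],[0,0,0]],[[-0.3,0.075,-0.04],[0,0,0.045]],[[-0.4,0.09,-0.04],[0,0,0.045]],[[-0.42,0.09,-0.04],[0,0,0.045]],[[-0.42,0.09,-0.04],[0,0,0.045]],[[-0.42,0.09,-0.04],[0,0,0.045]],[[-0.42,0.09,-0.04],[0,0,0.045]]]' 0.5;python3 - <<'E'
from h import *
p=camera_params('wrist');im,d=get_image('wrist');cv2.imwrite('pics/w4.png',im[:,:,::-1])
np.savez('w4.npz',d=d,K=p['K'],R=p['R'],t=p['t'])
X=cloud(p,d);Z=X[...,2];m=(Z>.1)&(Z<.118)&(np.hypot(X[...,0]-.5505,X[...,1]-.02)<.035)
P=X[m][:,:2]*1000;r=cv2.minAreaRect(P.astype(np.float32));c=P.mean(0);w,V=np.linalg.eigh(np.cov((P-c).T))
print(m.sum(),r,c,np.degrees(np.arctan2(V[1,1],V[0,1])),np.sqrt(12*w),np.median(Z[m]))
E
python3 go.py 0 0.5505 0.02 0.18
```

```text
time_s: 15.15
position: [0.5636, -0.038, 0.1987]
tool_rot: [[-0.003, 1.0, -0.0], [1.0, 0.003, 0.002], [0.002, -0.0, -1.0]]
ft_force: [-0.6, -0.5, 0.5]
grip_width: 0.0428
gripper_force: 0.0
1665 ((549.9061889648438, 19.121788024902344), (45.97840118408203, 14.025086402893066), 87.6858139038086) [550.12727796  20.01709611] 87.47445339593834 [13.96466145 45.24498567] 0.10983162334683857
[0.5505 0.02   0.18  ] [0.116, -0.026, 0.0379] [0.0001, -0.0005, 0.0012] rows 1.2
t 15.2 [ 0.5637 -0.038   0.1989] w 0.0426 gf 0.0 F [-0.7  0.3  0.7] q [-15.9  24.7  75.1   0.1  80.1 -16.1]
```

View pics/w4.png

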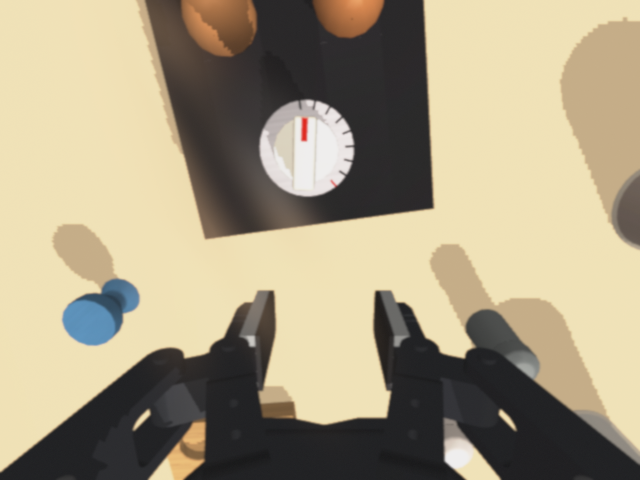

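The bar is centred at (.550,.0197) and 110 mm high, at an angle of 87.6°, and its red end points to +y. In the picture the knob is at (307,147) and the end tick at (333,184). That puts the timer at about 0.18 rad with about 138° left to wind, which joint 6's range allows in one grip.

```bash
python3 -m handwheel '[[[0.08,-0.02,0.02],[0,0,0.013]],[[0.1155,-0.027,0.04],[0,0,0.013]],[[0.1155,-0.027,0.1],[0,0,0.013]],[[0.1155,-0.027,0.15],[0,0,0.013]],[[0.1155,-0.027,0.15],[0,0,0.013]],[[0.1155,-0.027,0.15],[0,0,0.013]]]'; python3 go.py -2.4 0.55 0.0197 0.084
```

```text
time_s: 15.8
position: [0.5506, 0.0189, 0.1247]
tool_rot: [[0.038, 0.999, 0.001], [0.999, -0.038, 0.001], [0.001, 0.001, -1.0]]
ft_force: [1.6, -0.5, 1.1]
grip_width: 0.0427
gripper_force: 0.0
[0.55   0.0197 0.084 ] [0.0015, -0.0014, 0.0814] [0.0002, -0.0004, 0.0012] rows 0.8
t 15.8 [0.5506 0.0189 0.1247] w 0.0427 gf 0.0 F [ 1.6 -0.5  1.1] q [-10.4  27.6  83.8   0.1  68.6  -8.2]
```

```bash
python3 -m handwheel '[[[0.0015,-0.001,0.03],[0,0,0.001]],[[0.0015,-0.001,0.06],[0,0,0.001]],[[0.0015,-0.001,0.081],[0,0,0.001]],[[0.0015,-0.001,0.081],[0,0,0.001]],[[0.0015,-0.001,0.081],[0,0,0.001]]]'; python3 go.py -2.4 0.55 0.0197 0.084;  python3 -m handwheel '[[[0,0,0],[0,0,0]],[[0,0,0],[0,0,0]],[[0,0,0],[0,0,0]],[[0,0,0],[0,0,0]],[[0,0,0],[0,0,0]],[[0,0,0],[0,0,0]]]' 0 40; python3 go.py -2.4 0.55 0.0197 0.084; python3 -c "
from rig import *;print(observe()['wrist_torque'])"
```

```text
time_s: 16.3
position: [0.5506, 0.019, 0.0844]
tool_rot: [[0.042, 0.999, 0.002], [0.999, -0.042, 0.001], [0.001, 0.002, -1.0]]
ft_force: [0.2, 0.3, 0.5]
grip_width: 0.0426
gripper_force: 0.0
[0.55   0.0197 0.084 ] [0.0013, -0.0012, 0.0008] [0.0006, -0.0003, -0.0001] rows 0.0
t 16.3 [0.5506 0.019  0.0844] w 0.0426 gf 0.0 F [0.2 0.3 0.5] q [-10.4  30.4  86.6   0.1  62.9  -8. ]
time_s: 16.9
position: [0.5505, 0.019, 0.0843]
tool_rot: [[0.042, 0.999, 0.002], [0.999, -0.042, 0.001], [0.001, 0.002, -1.0]]
ft_force: [-1.4, -0.5, 5.7]
grip_width: 0.0131
gripper_force: 40.2
[0.55   0.0197 0.084 ] [0.0014, -0.001, 0.0005] [0.0006, -0.0003, -0.0001] rows 0.0
t 16.9 [0.5505 0.019  0.0843] w 0.0131 gf 40.2 F [-1.4 -0.5  5.7] q [-10.4  30.4  86.6   0.1  62.8  -8. ]
[0.02205091 0.18203172 0.03813963]
```

```bash
python3 -m handwheel '[[[0,0,0],[0,0,0.0333]],[[0,0,0],[0,0,0.0667]],[[0,0,0],[0,0,0.1]],[[0,0,0],[0,0,0.1333]],[[0,0,0],[0,0,0.1667]],[[0,0,0],[0,0,0.2]],[[0,0,0],[0,0,0.2333]],[[0,0,0],[0,0,0.2667]],[[0,0,0],[0,0,0.3]],[[0,0,0],[0,0,0.3333]]]'; python3 -c "
from rig import *;print(observe()['wrist_torque'],observe()['q'])"
```

```text
time_s: 17.9
position: [0.5496, 0.0195, 0.0842]
tool_rot: [[0.888, 0.459, -0.0], [0.459, -0.888, 0.002], [0.001, -0.002, -1.0]]
ft_force: [-4.4, 2.7, 8.8]
grip_width: 0.0131
gripper_force: 40.8
[0.37146521 0.76588824 0.07867317] [-10.351581    30.415851    86.69252276   0.11379435  62.91456162
  52.24281582]
```

```bash
python3 -m handwheel '[[[0,0,0],[0,0,0.0333]],[[0,0,0],[0,0,0.0667]],[[0,0,0],[0,0,0.1]],[[0,0,0],[0,0,0.1333]],[[0,0,0],[0,0,0.1667]],[[0,0,0],[0,0,0.2]],[[0,0,0],[0,0,0.2333]],[[0,0,0],[0,0,0.2667]],[[0,0,0],[0,0,0.3]],[[0,0,0],[0,0,0.3333]]]'; python3 -c "
from rig import *;print(observe()['wrist_torque'],observe()['q'])"
```

```text
time_s: 18.9
position: [0.5496, 0.0205, 0.0843]
tool_rot: [[0.842, -0.539, 0.0], [-0.539, -0.842, 0.004], [-0.002, -0.003, -1.0]]
ft_force: [-3.6, 8.3, 8.6]
grip_width: 0.0129
gripper_force: 40.8
[1.3222122  0.58098351 0.10751019] [-10.2940755   30.41273709  86.69792031   0.22687744  62.91910465
 112.23650626]
```

```bash
python3 -m handwheel '[[[0,0,0],[0,0,0.0167]],[[0,0,0],[0,0,0.0333]],[[0,0,0],[0,0,0.05]],[[0,0,0],[0,0,0.0722]],[[0,0,0],[0,0,0.0722]]]'; python3 -c "
from rig import *;print(observe()['wrist_torque'],observe()['q'])"; python3 -m handwheel '[[[0,0,0],[0,0,0.0111]],[[0,0,0],[0,0,0.0222]],[[0,0,0],[0,0,0.0222]]]'; python3 -c "
from rig import *;print(observe()['wrist_torque'],observe()['q'])"
```

```text
time_s: 19.4
position: [0.5497, 0.0207, 0.0843]
tool_rot: [[0.701, -0.713, 0.001], [-0.713, -0.701, 0.004], [-0.002, -0.003, -1.0]]
ft_force: [-3.4, 8.7, 8.9]
grip_width: 0.0135
gripper_force: 40.7
[ 1.41867494  0.51207967 -0.01394351] [-10.28443788  30.41590937  86.68920676   0.2526148   62.90599299
 125.10648782]
time_s: 19.7
position: [0.5498, 0.0207, 0.0843]
tool_rot: [[0.65, -0.76, 0.001], [-0.76, -0.65, 0.004], [-0.003, -0.003, -1.0]]
ft_force: [-3.3, 9.7, 8.1]
grip_width: 0.0135
gripper_force: 40.7
[ 1.42384694  0.4783546  -0.03360156] [-10.28148783  30.41764843  86.68401125   0.25936589  62.90238523
 129.04558361]
```

```bash
python3 -m handwheel '[[[0,0,0],[0,0,0.0111]],[[0,0,0],[0,0,0.0111]]]'|head -1; python3 -c "
from rig import *;print(observe()['wrist_torque'],observe()['q'][5])"; python3 -m handwheel '[[[0,0,0],[0,0,0.0111]],[[0,0,0],[0,0,0.0111]]]'|head -1; python3 -c "
from rig import *;print(observe()['wrist_torque'],observe()['q'][5],observe()['grip_width'])"
```

```text
time_s: 19.9
[1.51644746 0.45420412 0.26142145] 131.01713249874445
time_s: 20.1
[1.54464665 0.41282035 0.96489914] 132.95109744498862 0.013097431023351945
```

The torque jumped from about 0 to 0.96 N m, so the stop is reached. I'll let go, lift clear and check.

```bash
python3 -m handwheel '[[[0,0,0],[0,0,-0.008]],[[0,0,0],[0,0,-0.008]],[[0,0,0],[0,0,-0.008]]]' 0.5 20 |head -1; python3 -m handwheel '[[[0,0,0],[0,0,0]],[[0,0,-0.05],[0,0,0]],[[0,0,-0.12],[0,0,0]],[[0,0,-0.22],[0,0,0]],[[0,0,-0.3],[0,0,0]],[[0,0,-0.3],[0,0,0]]]'; python3 go.py -2 0.35 -0.03 0.24
```

```text
time_s: 20.4
time_s: 21.0
position: [0.5518, 0.0185, 0.239]
tool_rot: [[0.616, -0.788, 0.011], [-0.788, -0.616, -0.001], [0.007, -0.008, -1.0]]
ft_force: [0.1, 0.2, -0.1]
grip_width: 0.0428
gripper_force: 0.0
[ 0.35 -0.03  0.24] [-0.1723, 0.3777, -0.0063] [0.0017, -0.0043, -0.7776] rows 16.3
t 21.0 [0.5518 0.0185 0.239 ] w 0.0428 gf 0.0 F [ 0.1  0.2 -0.1] q [-1.040e+01  2.140e+01  7.360e+01  1.000e-01  8.430e+01  1.316e+02]
```

```bash
python3 -m handwheel '[[[-0.04,0.09,0],[0,0,0]],[[-0.08,0.18,0],[0,0,0]],[[-0.12,0.27,0],[0,0,0]],[[-0.16,0.35,0],[0,0,0]],[[-0.16,0.35,0],[0,0,0]],[[-0.16,0.35,0],[0,0,0]]]'|head -2; python3 - <<'E'
from h import *
p=camera_params('top');im,d=get_image('top');im=im[:,:,::-1];X=cloud(p,d);Z=X[...,2]
m=(Z>.1)&(Z<.118)&(np.hypot(X[...,0]-.55,X[...,1]-.02)<.035);P=X[m][:,:2];
c=P.mean(0);w,V=np.linalg.eigh(np.cov((P-c).T));print('bar',m.sum(),c,np.degrees(np.arctan2(V[1,1],V[0,1]))%180)
cv2.imwrite('pics/end.png',cv2.resize(im[190:340,180:550],None,fx=2.1,fy=2.1,interpolation=cv2.INTER_CUBIC))
E
```

```text
time_s: 21.6
position: [0.3627, -0.0262, 0.2334]
bar 183 [0.55010621 0.01984916] 128.4969022518938
```

View pics/end.png

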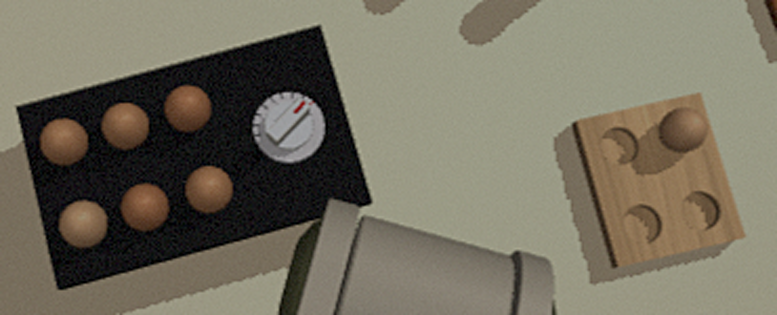

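The cooker has all six pockets filled with upright eggs, from (63,140) to (208,188). One spare is untouched in the tray at (684,129). The knob points to the red end tick at (302,105), with the bar at -51.5°, which is about 2.6 rad.

```bash
python3 -c "
from rig import *;print(close_job())"
```

```text
the job is handed in; nothing more can be done
None
```

The job is handed in (no verdict came back): by the last top-camera picture, both empty pockets hold upright eggs, the surplus egg is still in its tray well, and the timer is at its stop at about 2.6 rad, after about 22 of the 72 s.

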